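# Latch the split mould

## Task

The two halves of the split mould stand a little apart. Take the latch's loop by its barrel grip, bring its cross bar over the hook on the sliding half and draw it back under the hook's lip only until you feel it seat, so lightly that the bar's springs do not give; then swing the lever right over until it snaps down flat and the halves are pulled shut. Do not wrench the loop or ram the lever, and leave the things lying around where they are.

Things in the scene. Friction and masses are not known exactly. Their poses are not given: they have to be found in the camera images.
- mould: Split mould, fixed: steel base plate 290 x 100 x 8 mm, two aluminium halves 80 mm wide, tops 50 mm above the table. Origin: on the table below the parting seam, mid-width. +x runs along the latch, from the fixed half (carries the lever) to the sliding half (carries the hook); z up. The latch works in the plane y = 0 of this frame.
- cover (a joint): Sliding half, m: 0 = shut against the fixed half, 0.004 = standing open (start). Springs push it open with 17 N (open) to 19 N (shut).
- latch_pivot (a point): Lever's pivot pin on the fixed half, at x = -35, z = 68 mm in the mould's frame. The loop's pin sits on the lever 22 mm from this pivot, at x = -21.5, z = -4.6 mm from it when the lever is at 0, and turns with the lever.
- hook_zone (a point): Fixed point (x 75, z 66 mm): middle of the band x +-7 mm where a seated bar's centre lies while the mould is open. The hook is slot-adjusted, its place in the band not measured: feel for it. Dark post 20 mm wide; on its +x face a lip 3 mm deep from z 69.5 to 75.5 mm; below, a notch down to z 58 mm over a foot 14 mm long. The 5 mm bar sits under the lip against the post.
- lever (a joint): Lever, rad: 0 = flat down (latched), grows as the handle rises and swings over towards the hook; 1.57 = upright, start 1.8 to 2.0, stop 2.4. Stiff hinge, stays where left. With the bar touching the hook it stands at 1.0 to 1.8; closing from there takes a push of up to about 10 N at lever_press; dead centre is near 0.2, below it the lever snaps to 0 by itself.
- lever_press (a point): Point on the steel handle plate (22 mm wide, 4 mm thick, its end 90 mm from the pivot), on the face that is its top when flat and faces the hook when upright: 70 mm from the pivot along the handle, 5 mm off the pivot's line. Axes as the mould's when the lever is at 0.
- grip (a point): Centre of the black barrel on the free end of the wire loop: 16 mm in diameter, 26 mm long along the mould's y; pinch it across its end faces. 143.5 mm from the loop's pin and 32 mm above the wires (4 mm thick, at y +-18 mm). Axes: x from pin to grip, z from wires to barrel. The loop turns stiffly (1 N up and down; drawing it along moves the lever too, a steady 5 to 10 N) and stays put.
- bar_mid (a point): Middle of the loop's cross bar, 5 mm thick, 34 mm long along y; at rest 26 mm short of the grip (towards the pin) and 32 mm below it, in the grip's axes. It is sprung in the loop: gives way towards the grip above 14 N, 2.5 N per mm, up to 20 mm.
- spanner_1: Bystander: steel spanner 180 mm beside the mould. Origin under its centre.
- bolt_2: Bystander: hex bolt 53 mm. Origin under its centre.
- nut_1: Bystander: hex nut 24 mm. Origin under its centre.
- hex_key_1: Bystander: black hex key 93 mm. Origin under its centre.
- die_ring: Bystander: white metal ring 68 mm in diameter, 18 mm high. Origin under its centre.
- marker_2: Bystander: marker pen 130 mm. Origin under its centre.

How it is judged:
By the outcome, as a careful person would: the job done as asked, in the order asked, and still so for the second after the job is handed in, with the robot touching nothing.
It also fails if it takes over 67 s, if anything falls off the work surface, if the arm or the gripper's body presses on something with over 40 N, if the wrist force passes 120 N, or if a joint passes its speed limit or range.

## Robot

A 6-joint arm with a two-finger parallel gripper is mounted at the origin on a cart in front of the work surface, level with it; the furniture and walls round the work are solid. World frame = base frame: x ahead of the robot, y to its left, z up, the work surface at z = 0. Lengths are in m, angles in rad, forces in N, time in s.
With the tool pointing down it reaches from about 0.325 to 0.9 m from the base axis. Payload 6.1 kg.
Tool frame: the origin (TCP) lies midway between the tips of the shut fingers; the grasp point (between the pads) lies 19 mm behind it; z points along the fingers, y is the line along which they close (so a half turn about z gives the same grasp; the last joint's range is limited). The gripper opens to 85 mm and grips with 20 to 120 N. Pads are 22 mm wide; open, the fingers measure 114 mm over their backs; the gripper's body (76 mm by 85 mm) begins 54 mm behind the grasp point. The pads swing forward as they close: fully open they stand 13 mm farther back than shut.
Start: joints at [-1.33, 0.22, 1.526, -0, 1.395, -0.126], TCP at [0.224, -0.583, 0.231] pointing down, gripper open.
Joint ranges: [-2.98, 2.98], [-0.91, 2.08], [0.09, 2.57], [-1.24, 4.39], [0.2, 2.65], [-2.68, 2.68]. Speed limits (rad/s): [2.57, 2.57, 3.01, 3.14, 3.14, 3.14].

## Interface

Orientations are given as [roll, pitch, yaw] about the fixed x, y, z axes, in that order (R = Rz(yaw) Ry(pitch) Rx(roll)).
In Python, from plant import movep, move_l, set_joints, gripper_to, hold, inverse_kinematics, observe, get_image, get_calibration, Unreachable, job_done gives the robot as it stands. Calls block until the motion is done:
- movep(position, orientation): joint-space move of the TCP to a pose.
- move_l(position, feed=0.15, rotation=None, max_force=None): straight line of the TCP; rotation=None keeps the orientation; feed is the mean speed in m/s. With max_force (N) it stops when the force on the tool has changed by that much, and returns True; else False.
- set_joints(angles): joint-space move.
- gripper_to(opening, f_grip=None): finger opening in m; f_grip is the grip in N (None keeps the last); returns when the fingers have stopped.
- hold(seconds).
- inverse_kinematics(position, orientation): joint angles nearest the present ones, or None.
- observe(): the state.
- get_image(name): name is "scene" or "top" or "wrist"; returns (picture, depth): 480x640x3 uint8, red, green, blue; 480x640 float32, m along the optical axis (not along the pixel's ray), 0 where there is no reading.
- get_calibration(name): a dict with "intrinsics" (3x3 intrinsics, pixels), "world_from_camera" (4x4, takes a point from camera to world coordinates). Camera axes: x right, y down, z forward; pixel columns grow to the right and rows downward; lengths in m; the calibration is good to about 2 mm. A picture is of the moment at which its call begins: read the wrist's pose just before it. get_calibration takes no time and is no camera call; for the wrist camera it gives the pose at the moment of the call.
A pose or a line that the arm cannot do raises Unreachable and nothing moves.
- job_done(): hands the job in; it is judged then, once.
The state is a dict: "time_s": time; "q": joint angles; "joint_velocities": joint speeds; "joint_torque": joint torques, N m; "eef_pos": TCP position; "tcp_rot": TCP orientation; "ft_force": force on the tool from outside, world axes, zero at the start; "torque": the same for the moment, N m; "opening": finger opening in m; "grasp_force": force on a finger pad.
Only numpy, scipy, OpenCV 4.12 (cv2) and the standard library are available. Lean on these libraries where they do the work, as an engineer would, in place of code of your own. Each camera call takes 0.05 s, during which the arm holds its last target. There are 200 camera calls.

## Working session

There is one attempt and no reset: what is moved stays moved. The work goes in short steps, each a Python script; the robot and the scene stay as the last script left them, time stands still between calls to the robot, and variables do not carry over. Pictures are saved under pics/ and viewed, at most 10 in all, crops included, and the job is handed in when it is done.

```bash
mkdir -p pics; python3 - <<'E'
from plant import *
import cv2,numpy as np
for n in ("scene","top"):
    p,d=get_image(n); cv2.imwrite(f"pics/{n}0.png",p[:,:,::-1]); np.save(f"{n}_d.npy",d); c=get_calibration(n); np.savez(f"{n}_c.npz",K=c["intrinsics"],T=c["world_from_camera"]); print(n,np.round(c["intrinsics"],1).tolist(),np.round(c["world_from_camera"],3).tolist())
print(observe())
E
```

```text
scene [[591.3, 0.0, 322.6], [0.0, 591.3, 241.0], [0.0, 0.0, 1.0]] [[-0.731, -0.434, 0.527, 0.062], [-0.683, 0.48, -0.551, 0.452], [-0.014, -0.763, -0.647, 0.69], [0.0, 0.0, 0.0, 1.0]]
top [[613.8, 0.0, 313.3], [0.0, 613.8, 234.1], [0.0, 0.0, 1.0]] [[0.024, -0.99, 0.142, 0.376], [-0.999, -0.021, 0.027, -0.052], [-0.024, -0.142, -0.99, 1.224], [0.0, 0.0, 0.0, 1.0]]
{'time_s': 0.1, 'q': array([-1.33009088e+00,  2.21126928e-01,  1.52748574e+00, -3.96290917e-06,
        1.39466610e+00, -1.26088159e-01]), 'joint_velocities': array([-1.75954165e-03, -2.06943300e-03, -1.76038085e-03,  1.62029727e-03,
       -1.05090645e-04, -1.99498974e-05]), 'joint_torque': array([ 6.61603972e-04, -4.98244536e+01, -3.90548193e+01, -3.01816890e-04,
        5.72175864e-03,  2.95961975e-06]), 'eef_pos': array([ 0.22401594, -0.58291103,  0.23032702]), 'tcp_rot': array([-3.13991943e+00, -2.08167069e-04,  3.66794125e-01]), 'ft_force': array([ 0.20197382,  0.55152836, -0.34309574]), 'torque': array([-0.00579267,  0.06326797,  0.02732435]), 'grasp_force': 0.0, 'opening': 0.08511207095792836}
```

View pics/scene0.png

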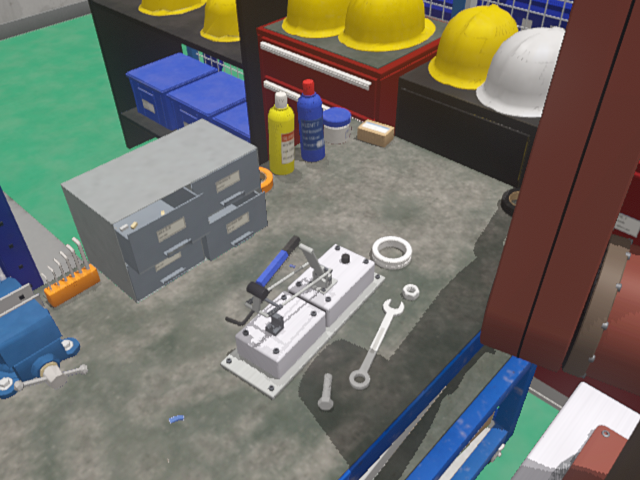

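View pics/top0.png

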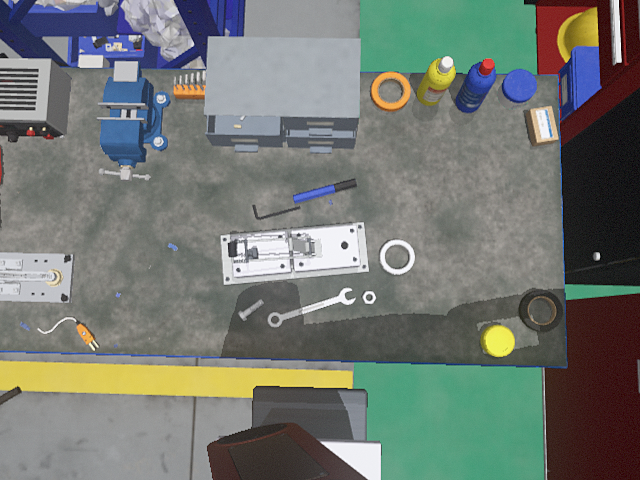

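```bash
cat > h.py <<'E'
import numpy as np,cv2
from plant import *
def px2w(n,u,v,z,c=None):
    if c is None: c=np.load(f"{n}_c.npz")
    K,T=c["K"],c["T"]
    r=T[:3,:3]@np.linalg.solve(K,[u,v,1.]); return T[:3,3]+r*(z-T[2,3])/r[2]
def cloud(n,d,c=None):
    if c is None: c=np.load(f"{n}_c.npz")
    v,u=np.mgrid[:480,:640]; P=np.stack([u,v,np.ones_like(u)],-1)@np.linalg.inv(c["K"]).T*d[...,None]
    return P@c["T"][:3,:3].T+c["T"][:3,3]
E
python3 - <<'E'
from h import *
a=cv2.imread("pics/top0.png")[210:300,205:380]; b=cv2.imread("pics/scene0.png")[225:405,210:400]
a=cv2.resize(a,None,fx=4,fy=4,interpolation=cv2.INTER_CUBIC)[:360]; b=cv2.resize(b,None,fx=3.1,fy=3.1,interpolation=cv2.INTER_CUBIC)
cv2.imwrite("pics/c1.png",a);cv2.imwrite("pics/c2.png",b)
P=cloud("top",np.load("top_d.npy"));S=P[200:310,200:400]
m=(S[...,2]>.004)&(S[...,2]<.013); uu=np.argwhere(m)
print(np.round([S[m][:,i].mean() for i in range(3)],4), m.sum())
# halves tops
m=(S[...,2]>.045)&(S[...,2]<.055); q=S[m][:,:2].astype(np.float32); print(m.sum(),cv2.minAreaRect(q))
m=(S[...,2]>.003)&(S[...,2]<.06); m=cv2.morphologyEx(m.astype(np.uint8),cv2.MORPH_OPEN,np.ones((5,5)))
n,l,st,_=cv2.connectedComponentsWithStats(m);k=1+st[1:,4].argmax();q=S[l==k]; print(len(q),cv2.minAreaRect(q[:,:2].astype(np.float32)))
h=S[S[...,2]>.06]; print(len(h)); 
E
```

```text
[0.4999 0.0073 0.0072] 3435
3905 ((0.5114502906799316, 0.014871887862682343), (0.08068259805440903, 0.24603433907032013), 6.596715927124023)
4757 ((0.5113938450813293, 0.01877175271511078), (0.1006486713886261, 0.29091060161590576), 6.531391143798828)
1125
```

View pics/c1.png

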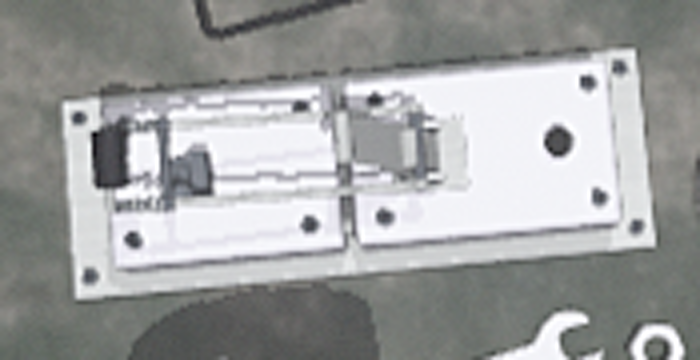

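View pics/c2.png

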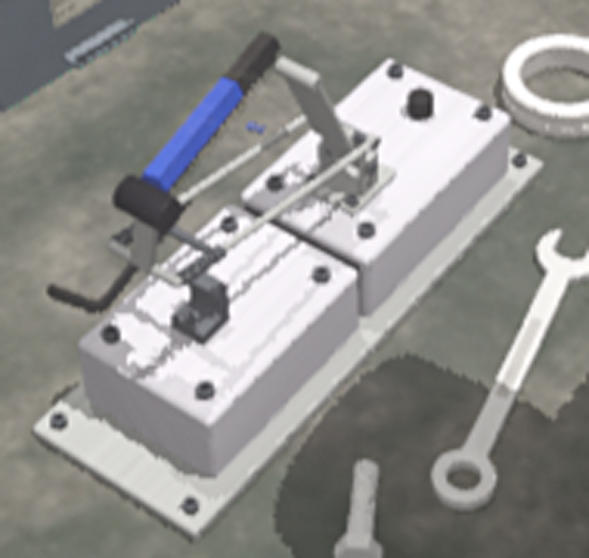

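```bash
python3 - <<'E'
from h import *
a=np.deg2rad(96.53); X=np.array([np.cos(a),np.sin(a)]);Y=np.array([-X[1],X[0]]);o=np.array([.5114,.0188])
for n in("top","scene"):
    im=cv2.imread(f"pics/{n}0.png").astype(int); P=cloud(n,np.load(f"{n}_d.npy"))
    M=np.stack([(P[...,:2]-o)@X,(P[...,:2]-o)@Y,P[...,2]],-1)*1000
    # seam: tops z 45-55, |y|<38, histogram along x off-latch
    ok=(abs(M[...,0])<160)&(abs(M[...,1])<50)&(M[...,2]>3)&(M[...,2]<200)
    t=ok&(abs(M[...,2]-50)<5)
    for s in(-1,1):
        k=t&(M[...,1]*s>24)&(M[...,1]*s<37); x=np.sort(M[k][:,0]); g=np.diff(x); j=np.argsort(g)[-3:]; print(n,"top y",s,x[:2].round(1),x[-2:].round(1),[(x[i].round(1),x[i+1].round(1)) for i in j])
    y=M[t][:,1];print(" y range",np.percentile(y,[.5,99.5]).round(1))
    p=ok&(abs(M[...,2]-8)<4); print(" plate x",np.percentile(M[p][:,0],[.3,99.7]).round(1),"y",np.percentile(M[p][:,1],[.3,99.7]).round(1))
    hi=ok&(M[...,2]>56); b=im.sum(-1)
    dk=hi&(b<160); nn,l,st,c=cv2.connectedComponentsWithStats(dk.astype(np.uint8))
    for i in range(1,nn):
        if st[i,4]>8: q=M[l==i]; print(" dark",st[i,4],c[i].round(0),"min",q.min(0).round(1),"max",q.max(0).round(1),"med",np.median(q,0).round(1))
    L=hi&(M[...,2]>95)&(M[...,0]<40); q=M[L]; print(" lever",len(q)); print(q[np.argsort(q[:,2])][::max(1,len(q)//14)].round(0).tolist())
E
```

```text
top top y -1 [-126.3 -126.1] [116.8 117.1] [(np.float64(-13.4), np.float64(-11.5)), (np.float64(23.6), np.float64(25.5)), (np.float64(1.0), np.float64(6.9))]
top top y 1 [-126.7 -125.9] [118.1 118.2] [(np.float64(86.9), np.float64(88.5)), (np.float64(-16.8), np.float64(-15.2)), (np.float64(2.4), np.float64(7.3))]
 y range [-39.2  40.2]
 plate x [-159.2  155.5] y [-49.6  49.9]
 lever 353
[[-22.0, 17.0, 95.0], [-31.0, 1.0, 96.0], [-35.0, 21.0, 97.0], [5.0, 17.0, 99.0], [4.0, -18.0, 100.0], [35.0, -19.0, 103.0], [27.0, 17.0, 104.0], [-21.0, -8.0, 107.0], [-19.0, 4.0, 111.0], [-15.0, -8.0, 120.0], [-12.0, 11.0, 129.0], [-8.0, 10.0, 137.0], [-5.0, -4.0, 146.0], [2.0, 10.0, 150.0], [1.0, 9.0, 152.0]]
scene top y -1 [-126.8 -124.8] [119.5 119.6] [(np.float64(60.1), np.float64(65.5)), (np.float64(35.1), np.float64(41.0)), (np.float64(-73.2), np.float64(-57.2))]
scene top y 1 [-129.1 -126.2] [119.2 119.2] [(np.float64(-16.7), np.float64(-14.9)), (np.float64(-129.1), np.float64(-126.2)), (np.float64(2.5), np.float64(7.8))]
 y range [-38.8  40.5]
 plate x [-143.   145.1] y [-48.3  50. ]
 lever 435
[[-30.0, 20.0, 95.0], [-21.0, 2.0, 96.0], [-4.0, 17.0, 98.0], [8.0, -17.0, 100.0], [19.0, 17.0, 101.0], [-20.0, 10.0, 103.0], [-17.0, 6.0, 105.0], [-17.0, 2.0, 107.0], [-14.0, -5.0, 115.0], [-11.0, -9.0, 123.0], [-7.0, 1.0, 131.0], [-4.0, 4.0, 138.0], [-2.0, 8.0, 148.0], [-1.0, 12.0, 150.0], [-1.0, -2.0, 153.0]]
```

```bash
python3 - <<'E'
from h import *
a=np.deg2rad(96.53); X=np.array([np.cos(a),np.sin(a)]);Y=np.array([-X[1],X[0]]);o=np.array([.5114,.0188])
for z in (.1,.13):
    w=px2w("top",232.5,248.7,z); w2=px2w("scene",257,291,z)
    for q in(w,w2): print(z,q.round(4),((q[:2]-o)@X).round(4),((q[:2]-o)@Y).round(4))
t=o+X*.085
movep([t[0],t[1],.30],[np.pi,0,1.685])
s=observe();c=get_calibration("wrist");p,d=get_image("wrist");cv2.imwrite("pics/w1.png",p[:,:,::-1]);np.save("wrist_d.npy",d);np.savez("wrist_c.npz",K=c["intrinsics"],T=c["world_from_camera"])
print(s["time_s"],s["eef_pos"],s["q"],np.round(c["world_from_camera"],3))
E
```

```text
0.1 [0.5069 0.1272 0.1   ] 0.1082 -0.0079
0.1 [0.5374 0.0906 0.1   ] 0.0684 -0.034
0.13 [0.5034 0.1224 0.13  ] 0.1038 -0.0038
0.13 [0.5132 0.109  0.13  ] 0.0894 -0.0121
2.7333 [0.50192686 0.10252316 0.29986465] [ 4.75967711e-02 -8.98324624e-02  1.72454431e+00 -2.22168229e-04
  1.50709966e+00 -6.52730560e-02] [[ 0.994  0.107  0.036  0.494]
 [ 0.112 -0.942 -0.316  0.183]
 [-0.     0.318 -0.948  0.442]
 [ 0.     0.     0.     1.   ]]
```

View pics/w1.png

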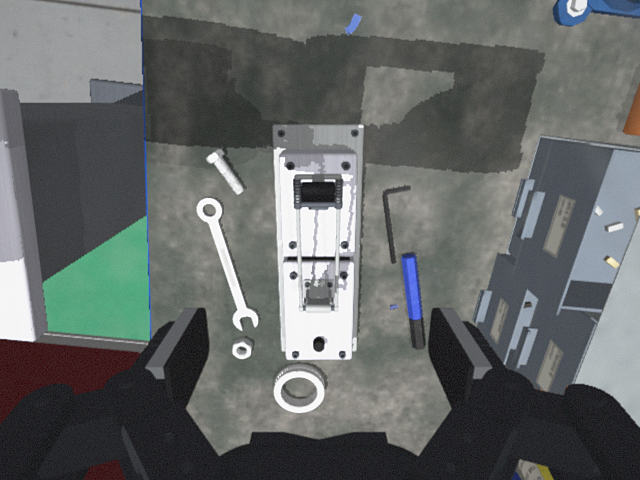

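```bash
python3 - <<'E'
from h import *
n="wrist"
im=cv2.imread("pics/w1.png").astype(int); P=cloud(n,np.load("wrist_d.npy"))
sub=np.zeros((480,640),bool);sub[115:370,265:375]=1
m=sub&(P[...,2]>.004)&(P[...,2]<.056); r=cv2.minAreaRect(P[m][:,:2].astype(np.float32));print(r)
a=np.deg2rad(96.53); X=np.array([np.cos(a),np.sin(a)]);Y=np.array([-X[1],X[0]]);o=np.array([.5114,.0188])
M=np.stack([(P[...,:2]-o)@X,(P[...,:2]-o)@Y,P[...,2]],-1)*1000
t=sub&(abs(M[...,2]-50)<5); print("z top",np.median(M[t][:,2]),"y",np.percentile(M[t][:,1],[.5,99.5]))
pl=sub&(abs(M[...,2]-8)<4);print("plate",np.percentile(M[pl][:,0],[.3,99.7]).round(1),np.percentile(M[pl][:,1],[.3,99.7]).round(1))
for s in(-1,1):
    x=np.sort(M[t&(M[...,1]*s>24)&(M[...,1]*s<37)][:,0]);g=np.diff(x);j=np.argsort(g)[-3:];print(s,x[0],x[-1],[(x[i].round(1),x[i+1].round(1)) for i in j])
# barrel window
B=M[170:215,290:346].reshape(-1,3); 
col=im[170:215,290:346].sum(-1).ravel()
k=(col<150)&(B[:,2]>60); q=B[k]; print("dark hi",k.sum(),np.percentile(q,[1,50,99],axis=0).round(1).tolist())
for x0 in range(80,130,4):
    w=q[(q[:,0]>=x0)&(q[:,0]<x0+4)]
    if len(w): print(x0,len(w),w[:,1].min().round(1),w[:,1].max().round(1),np.percentile(w[:,2],[5,50,95]).round(1))
# lever centreline
for x0 in range(-40,30,5):
    w=M[sub&(abs(M[...,1])<9)&(M[...,0]>=x0)&(M[...,0]<x0+5)&(M[...,2]>75)]
    if len(w): print("lev",x0,len(w),w[:,0].mean().round(1),np.percentile(w[:,2],[5,50,95]).round(1))
# wires
for x0 in range(-40,120,15):
    w=M[sub&(abs(abs(M[...,1])-18)<3.5)&(M[...,0]>=x0)&(M[...,0]<x0+15)&(M[...,2]>58)]
    if len(w): print("wire",x0,len(w),np.median(w[:,0]).round(1),np.median(w[:,2]).round(1),w[w[:,1]>0][:,1].mean().round(1),w[w[:,1]<0][:,1].mean().round(1))
E
```

```text
((0.5142035484313965, 0.003558322787284851), (0.100183866918087, 0.31849345564842224), 6.611422538757324)
z top 49.56722502776717 y [-40.64464631  38.50112986]
plate [-172.8  143.7] [-51.   48.9]
-1 -127.64496120174884 118.37868407811303 [(np.float64(68.4), np.float64(69.2)), (np.float64(-122.9), np.float64(-121.8)), (np.float64(1.1), np.float64(6.3))]
1 -127.38717986359218 117.71129588868965 [(np.float64(15.2), np.float64(16.1)), (np.float64(0.5), np.float64(1.7)), (np.float64(1.7), np.float64(7.0))]
dark hi 666 [[94.4, -13.2, 115.7], [102.4, -1.0, 154.4], [108.7, 14.2, 156.9]]
84 1 14.0 14.0 [110.4 110.4 110.4]
88 1 -15.7 -15.7 [114.9 114.9 114.9]
92 65 -15.6 12.2 [151.3 153.2 154.6]
96 159 -15.6 14.5 [153.3 155.  156.5]
100 186 -13.1 19.5 [154.  155.4 156.6]
104 208 -20.5 19.3 [150.8 153.4 155.2]
108 44 -11.7 11.2 [148.5 149.9 151.3]
lev -25 34 -22.3 [88.  90.3 97.9]
lev -20 20 -17.5 [ 98.3 105.3 106.4]
lev -15 38 -12.5 [112.4 117.1 121.8]
lev -10 20 -5.6 [147.5 148.1 148.8]
lev -5 101 -2.0 [148.6 149.5 150.6]
lev 0 88 1.0 [144.1 147.5 150. ]
wire -40 133 -32.5 92.0 16.8 -17.4
wire -25 94 -16.8 94.1 16.8 -19.3
wire -10 100 -2.1 97.0 16.8 -19.1
wire 5 103 12.3 99.8 17.0 -18.6
wire 20 119 27.3 102.9 16.8 -18.9
wire 35 118 42.1 105.6 17.0 -19.0
wire 50 126 58.1 108.6 16.9 -18.8
wire 65 153 72.3 111.2 17.1 -18.7
wire 80 237 87.0 115.4 17.3 -18.2
wire 95 235 102.2 117.8 17.5 -18.0
```

```bash
cat >> h.py <<'E'
from scipy.spatial.transform import Rotation as Ro
from scipy.optimize import fsolve
A=np.deg2rad(96.55); X3=np.array([np.cos(A),np.sin(A),0]);Y3=np.array([-X3[1],X3[0],0]);Z3=np.array([0,0,1.])
O3=np.array([.5114,.0188,0])+X3*.001-Y3*.0003
PIV=np.array([-35,68.])
def e12(t): return np.array([np.cos(t),-np.sin(t)]),np.array([np.sin(t),np.cos(t)])
def pin(t): a,b=e12(t); return PIV-21.5*a-4.6*b
def at(t,f,x,z): return pin(t)+x*np.array([np.cos(f),np.sin(f)])+z*np.array([-np.sin(f),np.cos(f)])
def grip(t,f): return at(t,f,143.5,32)
def bar(t,f): return at(t,f,117.5,0)
def world(m,y=0): return O3+(X3*m[0]+Z3*m[1]+Y3*y)/1000
def mould(w): w=np.asarray(w)-O3; return np.array([w@X3,w@Z3])*1000
def rot(f): # tool along loop normal
    d=X3*np.sin(f)-Z3*np.cos(f); y=-Y3
    return Ro.from_matrix(np.c_[np.cross(y,d),y,d]).as_euler('xyz'),d
OFF=.018
def tcp(g,f,y=0,back=0):
    r,d=rot(f); return world(g,y)+d*(OFF-back),r
def held(s=None): # grip centre from the state
    s=s or observe(); R=Ro.from_euler('xyz',s["tcp_rot"]).as_matrix(); return mould(s["eef_pos"]-R[:,2]*OFF)
def solve(g,g0=(1.9,.1)): return fsolve(lambda v:grip(*v)-g,g0)
def invbar(b,g0=(1.9,0)): return fsolve(lambda v:bar(*v)-b,g0)
E
python3 - <<'E'
from h import *
print(solve([101.2,147.8]),solve([100.5,148.3]),grip(1.9,.19))
f=.19;g=[101.2,147.8]
p,r=tcp(g,f,back=.07); print(p,r)
gripper_to(.06,20)
movep(p,r)
p,r=tcp(g,f); print(move_l(p,.1,max_force=8))
s0=observe();print(s0["time_s"],s0["ft_force"])
gripper_to(.034,20); s=observe();print(s["ft_force"]-s0["ft_force"],s["opening"])
gripper_to(.02,20); s=observe();print(s["ft_force"]-s0["ft_force"],s["opening"],s["grasp_force"],s["torque"],held(s),s["time_s"])
p,d=get_image("wrist");cv2.imwrite("pics/w2.png",p[:,:,::-1])
for b in([88,80],[88,66],[75,66],[68,66],[82,66]): print(b,invbar(b),grip(*invbar(b)))
E
```

```text
[1.82841207 0.1849056 ] [1.80599509 0.18847748] [102.47186838 148.35797085]
[0.50116031 0.11061057 0.19886422] [ 3.14159265 -0.19        1.68511539]
False
4.5 [-0.65463698  0.28073631  0.12946374]
[ 0.997444   -0.43329473 -0.33237788] 0.03436003557337596
[-2.36429919  0.28076161  0.81418421] 0.02545223846329402 23.449077308177948 [0.03813945 0.20979148 0.15872198] [101.30922803 147.67688533] 5.0917
[88, 80] [ 2.05136081 -0.07830357] [116.4234864  109.86813387]
[88, 66] [ 2.13904474 -0.1935178 ] [119.66866952  92.40256371]
[75, 66] [ 1.54506903 -0.20026839] [106.84617935  92.1881817 ]
[68, 66] [ 1.15975062 -0.16993252] [99.0372077  93.14206584]
[82, 66] [ 1.87066355 -0.20482829] [113.96526338  92.04269451]
```

View pics/w2.png

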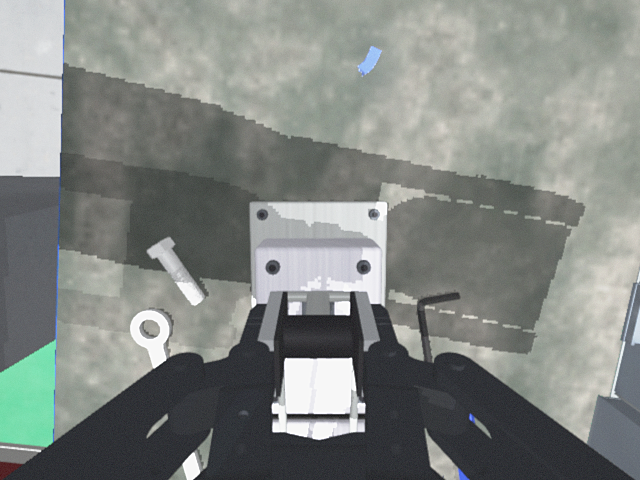

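```bash
python3 - <<'E'
from h import *
gripper_to(.02,45)
f0=observe()["ft_force"]
def go(t,f,feed=.05,mf=25):
    p,r=tcp(grip(t,f),f); h=move_l(p,feed,r,max_force=mf); s=observe(); w=s["ft_force"]-f0
    print(h,s["time_s"],"F x,y,z",round(w@X3,1),round(w@Y3,1),round(w[2],1),"tq",s["torque"].round(2),"grip",held(s).round(1),"op",round(s["opening"],4)); return h
for b in([89,108],[90,92],[89,80],[88.5,73],[88,66]):
    if go(*invbar(b)): break
p,d=get_image("scene");cv2.imwrite("pics/s2.png",cv2.resize(p[225:405,210:400,::-1],None,fx=3.1,fy=3.1,interpolation=cv2.INTER_CUBIC))
E
```

```text
False 5.6833 F x,y,z -8.4 -2.6 -3.1 tq [-1.3   0.02  0.1 ] grip [107.7 142.8] op 0.0251
False 6.225 F x,y,z -3.0 0.6 -1.9 tq [-0.5   0.24  0.09] grip [114.9 124.4] op 0.0248
False 6.6667 F x,y,z 1.4 0.8 -0.9 tq [ 0.42  0.51 -0.04] grip [117.9 110. ] op 0.0252
False 6.9917 F x,y,z 1.6 -0.1 -1.4 tq [ 0.57  0.57 -0.09] grip [118.9 101.3] op 0.0251
False 7.3167 F x,y,z -0.4 -0.1 -1.4 tq [ 0.33  0.58 -0.12] grip [119.6  92.5] op 0.0249
```

View pics/s2.png

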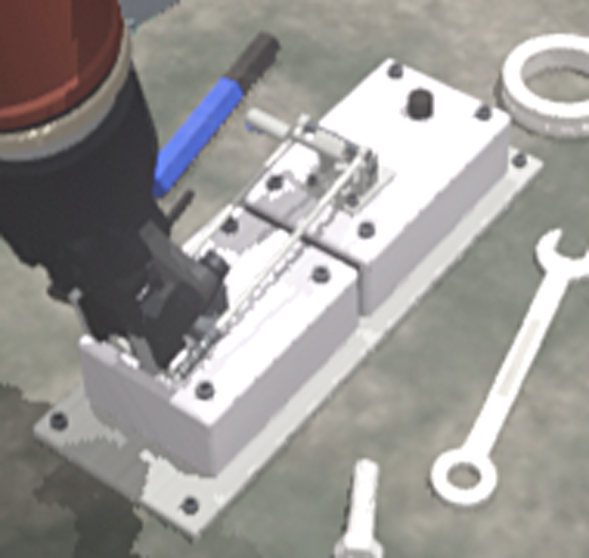

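```bash
python3 - <<'E'
from h import *
s=observe(); f0=s["ft_force"]; log=[];print(s["time_s"])
v=invbar([88,66])
for i,x in enumerate(np.arange(87.4,66.5,-.6)):
    v=invbar([x,66],v); p,r=tcp(grip(*v),v[1]); move_l(p,.02,r)
    F=[]
    for _ in range(2): hold(.02); F.append(observe()["ft_force"]-f0)
    F=np.mean(F,0); log.append(F@X3); print(round(x,1),"F",round(F@X3,1),round(F@Y3,1),round(F[2],1),"gx",held().round(1),"th",round(v[0],2))
    if i>3 and log[-1]>np.median(log[-7:-1])+3.0: print("rise");break
    if log[-1]>16: print("cap");break
print(observe()["time_s"],observe()["opening"])
E
```

```text
7.3667
87.4 F 2.3 -0.0 -0.8 gx [119.5  92.7] th 2.11
86.8 F 5.1 0.1 -0.1 gx [119.5  92.7] th 2.09
86.2 F 6.7 0.3 0.1 gx [119.2  92.7] th 2.06
85.6 F 7.3 0.7 0.8 gx [118.9  92.6] th 2.03
85.0 F 7.4 0.0 -0.3 gx [118.4  92.6] th 2.0
84.4 F 7.9 0.6 1.2 gx [117.8  92.6] th 1.98
83.8 F 7.7 -0.2 -0.0 gx [117.2  92.6] th 1.95
83.2 F 7.2 0.8 0.0 gx [116.5  92.6] th 1.92
82.6 F 7.3 0.8 0.8 gx [115.9  92.5] th 1.9
82.0 F 6.8 0.6 0.5 gx [115.3  92.5] th 1.87
81.4 F 7.2 0.2 0.6 gx [114.7  92.5] th 1.84
80.8 F 7.4 0.5 0.9 gx [114.   92.5] th 1.82
80.2 F 6.5 0.3 0.4 gx [113.4  92.5] th 1.79
79.6 F 7.1 0.7 0.7 gx [112.8  92.5] th 1.76
79.0 F 6.9 1.0 0.8 gx [112.2  92.5] th 1.73
78.4 F 6.5 1.0 0.2 gx [111.5  92.5] th 1.71
77.8 F 6.5 1.0 0.2 gx [110.9  92.6] th 1.68
77.2 F 6.2 0.6 1.1 gx [110.3  92.6] th 1.65
76.6 F 6.1 1.1 0.3 gx [109.6  92.6] th 1.62
76.0 F 6.2 0.4 0.4 gx [109.   92.7] th 1.59
75.4 F 6.0 0.7 0.9 gx [108.3  92.7] th 1.56
74.8 F 6.4 1.2 0.2 gx [107.7  92.8] th 1.54
74.2 F 6.8 0.5 0.9 gx [107.   92.8] th 1.51
73.6 F 7.3 0.7 1.5 gx [106.6  92.8] th 1.48
73.0 F 9.7 1.3 0.7 gx [106.5  92.9] th 1.44
rise
14.45 0.024826196967370335
```

```bash
python3 - <<'E'
from h import *
s=observe(); f0=s["ft_force"]; p0=np.array(s["eef_pos"]); r0=s["tcp_rot"]
for dz in np.arange(.5,5.1,.5):
    h=move_l(p0+[0,0,dz/1000],.02,r0); hold(.03); s=observe();F=s["ft_force"]-f0
    print(dz,"F",round(F@X3,1),round(F[2],1),held(s).round(1))
    if F[2]<-5: break
E
```

```text
0.5 F -7.2 -2.7 [106.6  93.5]
1.0 F -7.8 -6.4 [106.5  93.6]
```

```bash
python3 - <<'E'
from h import *
s=observe(); p0=np.array(s["eef_pos"]); r0=s["tcp_rot"]
move_l(p0-[0,0,.0018],.02,r0); hold(.05)
s=observe(); f0=s["ft_force"]; p0=np.array(s["eef_pos"]); print(held(s),s["time_s"])
for dx in np.arange(.3,4,.3):
    move_l(p0-X3*dx/1000,.02,r0); hold(.03); s=observe();F=s["ft_force"]-f0
    print(round(dx,1),"F",round(F@X3,1),round(F[2],1),"abs",round(s["ft_force"]@X3,1),held(s).round(1))
    if F@X3>8: break
hold(.1); g=held(); print("solve",solve(g,(1.5,-.2)),bar(*solve(g,(1.5,-.2))))
gripper_to(.05); s=observe(); print(s["ft_force"].round(1),s["time_s"])
R=Ro.from_euler('xyz',s["tcp_rot"]).as_matrix(); q=np.array(s["eef_pos"])-R[:,2]*.12
print(move_l(q,.15,max_force=8))
p,d=get_image("scene");cv2.imwrite("pics/s3.png",cv2.resize(p[225:405,210:400,::-1],None,fx=3.1,fy=3.1,interpolation=cv2.INTER_CUBIC))
np.save("scene_d.npy",d); print(observe()["time_s"])
c=get_calibration("scene");np.savez("scene_c.npz",K=c["intrinsics"],T=c["world_from_camera"])
P=cloud("scene",d)-O3; M=np.stack([P@X3,P@Y3,P[...,2]],-1)*1000
k=(abs(M[...,1])<11)&(M[...,2]>100)&(M[...,2]<165)&(abs(M[...,0])<80); q=M[k]; print(k.sum()); print(q[np.argsort(q[:,2])][::12].round(0).tolist())
E
```

```text
[106.65377993  92.26607774] 15.325
0.3 F 1.9 0.1 abs 5.3 [106.6  92.7]
0.6 F 2.7 1.0 abs 6.0 [106.6  92.7]
0.9 F 3.7 1.4 abs 7.1 [106.6  92.7]
1.2 F 4.3 2.3 abs 7.6 [106.5  92.7]
1.5 F 6.5 0.8 abs 9.8 [106.5  92.7]
1.8 F 7.0 2.5 abs 10.3 [106.5  92.8]
2.1 F 8.8 1.4 abs 12.2 [106.5  92.7]
solve [ 1.52754551 -0.19589175] [74.72745153 66.41064832]
[-0.2 -0.2 -0.1] 17.775
False
18.7833
364
[[-30.0, 6.0, 100.0], [-33.0, 11.0, 102.0], [-32.0, 10.0, 104.0], [-31.0, 0.0, 106.0], [-30.0, 10.0, 108.0], [-30.0, -5.0, 111.0], [-29.0, 3.0, 113.0], [-30.0, -7.0, 115.0], [-32.0, 10.0, 117.0], [-29.0, 7.0, 119.0], [-29.0, 4.0, 121.0], [-28.0, -5.0, 123.0], [-29.0, -0.0, 125.0], [-30.0, 10.0, 128.0], [-28.0, -7.0, 130.0], [-28.0, 10.0, 132.0], [-28.0, -3.0, 134.0], [-27.0, 11.0, 136.0], [-28.0, -6.0, 138.0], [-28.0, 4.0, 139.0], [-27.0, 9.0, 142.0], [-27.0, 0.0, 144.0], [-27.0, -5.0, 146.0], [-27.0, -7.0, 148.0], [-25.0, 11.0, 152.0], [-24.0, -6.0, 154.0], [-24.0, -1.0, 156.0], [-29.0, 10.0, 157.0], [-29.0, -3.0, 158.0], [-27.0, 4.0, 158.0], [-27.0, -7.0, 159.0]]
```

View pics/s3.png

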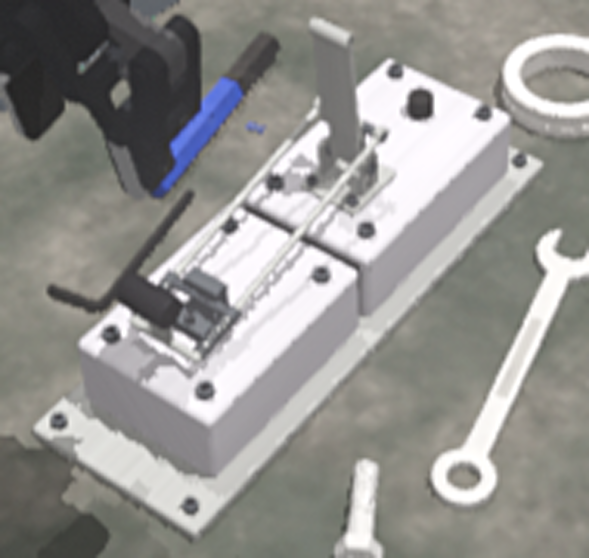

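```bash
cat >> h.py <<'E'
def press(t,off=0):
    a,b=e12(t); al=min(t,.7); w=11*np.clip((t-al)/.2,0,1)
    g=PIV-70*a+(5+off)*b-w*np.array([-np.cos(al),np.sin(al)])
    return world(g),rot(-al)[0]
E
python3 - <<'E'
from h import *
gripper_to(0.0,40)
q=np.array(observe()["eef_pos"]); 
p,r=press(1.66,35); up=p+[0,0,.06]
print(observe()["eef_pos"],up,p)
move_l([q[0],q[1],max(q[2],.26)],.2)
movep(up,r); move_l(p,.15,max_force=6)
hold(.1); f0=observe()["ft_force"]
p,r=press(1.6,-12); h=move_l(p,.03,r,max_force=3); s=observe(); m=mould(s["eef_pos"])
print(h,m,(s["ft_force"]-f0).round(1),s["time_s"])
for t in np.arange(1.4,1.9,.05): print(round(t,2),mould(press(t)[0]).round(1),end=' ')
E
```

```text
[0.49826433 0.14243434 0.19317438] [0.50936072 0.03919068 0.18707187] [0.50936072 0.03919068 0.12707187]
True [-21.68688447 130.02256607] [-0.5  1.1 -0.1] 22.2583
1.4 [-33.6 130.7] 1.45 [-30.1 131. ] 1.5 [-26.6 131.1] 1.55 [-23. 131.] 1.6 [-19.5 130.7] 1.65 [-16.1 130.3] 1.7 [-12.6 129.7] 1.75 [ -9.2 128.9] 1.8 [ -5.8 127.9] 1.85 [ -2.5 126.8]
```

```bash
python3 - <<'E'
from h import *
f0=observe()["ft_force"]
for t in np.arange(1.52,.19,-.06):
    p,r=press(t); h=move_l(p,.04,r,max_force=22); s=observe();F=s["ft_force"]-f0; print(round(t,2),"F",round(F@X3,1),round(F@Y3,1),round(F[2],1),(mould(s["eef_pos"])-mould(p)).round(1))
    if h: print("stop");break
print(s["time_s"])
p,d=get_image("scene");cv2.imwrite("pics/s4.png",cv2.resize(p[225:405,210:400,::-1],None,fx=3.1,fy=3.1,interpolation=cv2.INTER_CUBIC))
E
```

```text
1.52 F 2.8 -0.6 -2.6 [ 0.5 -0.6]
1.46 F 3.4 0.1 -1.2 [ 0.3 -0.3]
1.4 F 3.2 0.8 -0.9 [ 0.2 -0. ]
1.34 F 2.7 1.1 0.8 [-0.   0.2]
1.28 F 2.6 1.6 2.2 [-0.2  0.5]
1.22 F 1.7 2.1 4.2 [-0.3  0.6]
1.16 F 2.4 1.1 3.7 [-0.4  0.6]
1.1 F 1.5 0.2 4.3 [-0.4  0.7]
1.04 F 2.1 2.0 4.8 [-0.5  0.8]
0.98 F 1.5 1.6 3.6 [-0.6  0.9]
0.92 F 0.7 1.7 3.9 [-0.7  1. ]
0.86 F 3.5 -0.4 -0.4 [ 0.3 -0.3]
0.8 F 4.1 -1.2 -1.0 [ 0.5 -0.5]
0.74 F 2.8 0.3 -0.1 [ 0.2 -0.4]
0.68 F 2.4 -0.4 0.0 [-0.2 -0. ]
0.62 F 0.1 -1.8 2.2 [-0.8  0.8]
0.56 F -0.7 -0.9 1.9 [-0.6  0.5]
0.5 F -1.3 -1.2 1.6 [-0.3  0.1]
0.44 F -1.2 -1.7 0.6 [-0.2 -0.2]
0.38 F -1.4 0.1 0.8 [-0.3 -0.3]
0.32 F -1.3 -0.0 0.3 [-0.3 -0.3]
0.26 F -1.9 -0.5 -1.0 [-0.3 -0.4]
0.2 F -1.5 0.3 -1.1 [-0.3 -0.2]
28.3083
```

View pics/s4.png

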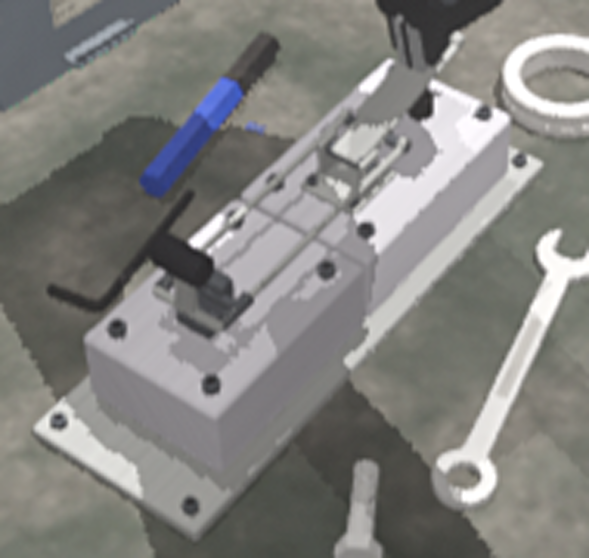

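```bash
python3 - <<'E'
from h import *
f0=observe()["ft_force"]
for t in (.16,.12,.08,.04,.02):
    p,r=press(t); h=move_l(p,.03,r,max_force=12); hold(.05); s=observe();F=s["ft_force"]-f0; print(t,"F",round(F@X3,1),round(F[2],1),mould(s["eef_pos"]).round(1))
    if h: print("stop");break
q=np.array(s["eef_pos"]); move_l(q+[0,0,.13],.15); 
move_l(q+[.0,-.12,.16],.2); hold(.3)
s=observe();print(s["time_s"],s["ft_force"].round(1))
p,d=get_image("scene");cv2.imwrite("pics/s5.png",cv2.resize(p[225:405,210:400,::-1],None,fx=3.1,fy=3.1,interpolation=cv2.INTER_CUBIC))
P=cloud("scene",d)-O3; M=np.stack([P@X3,P@Y3,P[...,2]],-1)*1000
for a in range(-130,-50,10):
    k=(abs(M[...,1])<9)&(M[...,2]>45)&(M[...,2]<165)&(abs(M[...,0]-a)<5); print(a,np.percentile(M[k][:,2],[10,50,90]).round(1) if k.any() else None)
for sg in(-1,1):
    x=np.sort(M[(abs(M[...,2]-50)<5)&(M[...,1]*sg>24)&(M[...,1]*sg<37)&(abs(M[...,0])<140)][:,0]); print(sg,x[0],x[-1])
E
```

```text
0.16 F 0.2 0.1 [-103.2   84. ]
0.12 F 0.4 0.6 [-104.    81.3]
0.08 F 1.1 0.6 [-104.5   78.5]
0.04 F -0.1 1.2 [-104.8   75.8]
0.02 F 0.7 0.7 [-104.9   74.4]
31.9417 [-0.2 -0.7 -0.7]
-130 [49.3 73.4 75.5]
-120 [50.  73.8 75.9]
-110 [50.  73.1 74.8]
-100 [50.9 73.  74.7]
-90 [49.9 72.8 74.6]
-80 [50.4 72.8 75.1]
-70 [52.8 73.3 74.7]
-60 [51.  72.5 74.3]
-1 -127.08251754472907 114.08953226343618
1 -129.185325081158 114.34817583806425
```

View pics/s5.png

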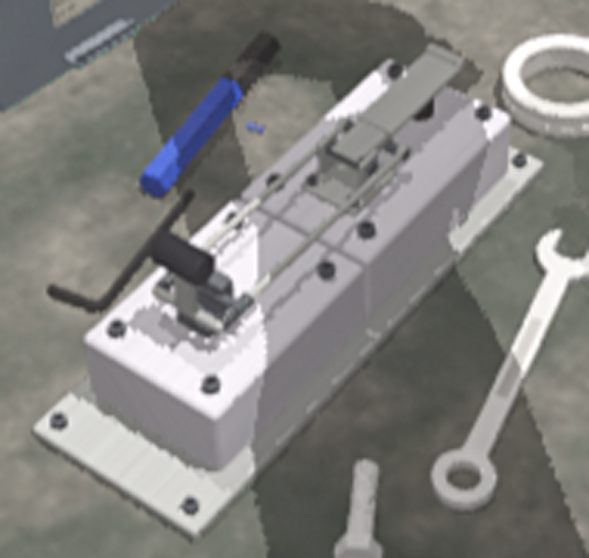

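Lever lies flat (top at z ≈ 73 along its whole length), the seam is closed (the sliding half's edge moved from about 118 to 114 mm), and the bystanders are where they were.

```bash
python3 -c "
from plant import *
print(job_done())"
```

```text
the job is handed in; nothing more can be done
None
```

The latch is hooked with a light pull (about 3–4 N above the steady drag, so its springs should not have given). The lever lies flat, the mould halves are shut, the things lying around look unmoved, and the job was handed in at about 32 s.

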